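Set out a repair kit on the issue board

TASK

Set out the repair kit on the grey issue board, as seen from its orange edge: stand the steel sleeve on the board midway between the yellow tin and the blue tub (in line with both), with the brass bush nested upright inside the sleeve and the red-capped pin nested upright inside the bush, so that all three stand on the board. Lay the bearing flat on the middle of the yellow tin's top, and stand the orange-wrapped roller on the board straight behind the blue tub (on its side away from the orange edge), not more than 3 cm from it. Leave the green tape roll and the cardboard carton where they are.

Things in the scene. Friction and masses are not known exactly. Their poses are not given: they have to be found in the camera images.
- board: Grey issue board, 200 mm deep (x) by 320 mm wide (y), 6 mm thick, fixed. Origin: centre of its underside (z = 0). Its x points from the orange-striped edge (towards the robot) to the back, y to the left, turned up to 0.2 rad either way. Tin and tub stand on it at x = -20 mm, y = +110 and -110 mm in its frame, either one on the left; midway between them is x = -20 mm, y = 0.
- tin: Yellow square tin, 70 x 70 mm, 28 mm high, flat top, fixed on the board. Origin: centre of its underside (on the board's top, z = 6 mm); axes parallel to the board's.
- tub: Blue round lidded tub with a white label on its lid, 70 mm diameter at the lid, 50 mm high, fixed on the board. Origin: centre of its underside (z = 6 mm); axes parallel to the board's: its +x points straight behind.
- sleeve_mid (a point): Steel sleeve: short bright ring, 64 mm outside diameter, 54 mm bore, 28 mm high, open at both ends, standing on the bench, about 0.22 kg. The point is its centre, half-way up (14 mm above its underside); z is its axis.
- bush_mid (a point): Brass bush: yellow-metal tube, 44 mm outside diameter, 34 mm bore, 70 mm high, open at both ends, standing on the bench, about 0.3 kg. The point is its centre, half-way up (35 mm above its underside); z is its axis. Nested, it stands 42 mm out of the sleeve.
- pin_mid (a point): Pin: dark steel round bar, 24 mm diameter, 112 mm high, the top 20 mm a red plastic cap of the same diameter, standing upright on the bench, about 0.25 kg. The point is its centre, half-way up (56 mm above its foot); z is its axis, towards the cap. Nested, it stands 42 mm out of the bush.
- bearing_mid (a point): Ball bearing: steel disc with a black seal face on top, 52 mm diameter, 24 mm high (solid, the bore is only shown), lying flat on the bench, about 0.2 kg. The point is its centre, half-way up (12 mm above its underside); z is its axis.
- roller_mid (a point): Roller wrapped in orange film with black bands and a white label on top, 44 mm diameter, 80 mm high, standing upright on the bench, about 0.3 kg. The point is its centre, half-way up (40 mm above its foot); z is its axis.
- tape: Bystander, loose: roll of green marking tape lying flat, 76 mm outside diameter, 40 mm high. Origin: centre of its underside. Leave it alone.
- carton: Bystander, loose: closed cardboard carton, 70 x 90 mm, 50 mm high. Origin: centre of its underside. Leave it alone.

How it is judged:
At the end, for the whole second after the job is handed in: Sleeve within 15 mm of midway, along and across; bush in it and pin in the bush, all on the board (axes within 10 mm); bearing on the tin within 15 mm of its centre; roller on the board, centre 50-97 mm behind the tub's and within 18 mm sideways; all upright within 0.1 rad, at rest (x of sleeve_mid in the frame of board between -0.035 and -0.005 m and y of sleeve_mid in the frame of board between -0.015 and 0.015 m and height (world z) of sleeve_mid between 0.016 and 0.024 m and horizontal distance between bush_mid and sleeve_mid below 0.01 m and height (world z) of bush_mid between 0.037 and 0.045 m and horizontal distance between pin_mid and bush_mid below 0.01 m and height (world z) of pin_mid between 0.058 and 0.066 m and horizontal distance between bearing_mid and tin below 0.015 m and z of bearing_mid in the frame of tin between 0.036 and 0.044 m and x of roller_mid in the frame of tub between 0.05 and 0.097 m and y of roller_mid in the frame of tub between -0.018 and 0.018 m and height (world z) of roller_mid between 0.042 and 0.05 m and linear speed of each of sleeve, bush, pin, bearing, roller below 0.02 m/s and angle between each of sleeve_mid, bush_mid, pin_mid, bearing_mid, roller_mid's own z axis and vertical below 0.1 rad); the robot touches nothing.
It fails at once if the tape is pushed more than 30 mm (distance of tape from where it was at the start of the episode above 0.03 m).
It fails at once if the carton is pushed more than 30 mm (distance of carton from where it was at the start of the episode above 0.03 m).
It also fails if it takes over 134 s, if anything falls off the work surface, if the arm or the gripper's body presses on something with over 40 N, if the wrist force passes 120 N, or if a joint passes its speed limit or range.

ROBOT

A 6-joint arm with a two-finger parallel gripper is mounted at the origin on the work surface. World frame = base frame: x ahead of the robot, y to its left, z up, the work surface at z = 0. Lengths are in m, angles in rad, forces in N, time in s.
With the tool pointing down it reaches from about 0.25 to 0.775 m from the base axis. Payload 4 kg.
Tool frame: the origin (TCP) lies at the very end of the fingers, on their centre line; the grasp point (between the pads) lies 19 mm behind it (robot.hold_point_z is the distance from the TCP to the grasp point, in m); z points along the fingers, y is the line along which they close (so a half turn about z gives the same grasp; the last joint's range is limited). The gripper opens to 94 mm and grips with 3 to 60 N. Pads are 16 mm wide; open, the fingers measure 119 mm over their backs; the gripper's body (75 mm by 177 mm) begins 78 mm behind the grasp point.
Start: joints at [0.998, 0.087, 1.371, -0, 1.684, -0.103], TCP at [0.249, 0.49, 0.206] pointing down, gripper open.
Joint ranges: [-3.1, 3.1], [-0.76, 2.03], [0.27, 2.55], [-1.08, 4.22], [0.17, 2.65], [-2.57, 2.57]. Speed limits (rad/s): [2.79, 2.79, 3.14, 3.14, 3.14, 3.14].

INTERFACE

Orientations are given as [roll, pitch, yaw] about the fixed x, y, z axes, in that order (R = Rz(yaw) Ry(pitch) Rx(roll)).
In Python, from bench import robot gives the robot as it stands.
- The arm moves only by the tool carry_out, never from a script. Its argument "steps" is a list of rows, each a list of 3 entries, a list of its own where there are three numbers: the shift along the tool's x, y, z in m, then the turn about the tool's z in units of 10 degrees (1.0 is 10 degrees), then the closure, from -1 (fully open) to 1 (shut). In form: [[[tx, ty, tz], roll, jaw], ...]. A call has 1 to 10 rows; each row is the pose to reach, as a shift and turn from the pose commanded when the call began, along the tool's axes at that moment; what a row does not reach only later rows make up. A row lasts 1/8 s, in which the tool goes at most 62.5 mm and 10.7 degrees, less where a joint would pass 70% of its speed; a pose out of reach is approached as far as the arm can. A call with a gripper value outside its range is refused whole. The fingers move at their own pace and stop on an object; the grip force is fixed at half the most. Time passes only in rows, so rows that repeat a pose let the fingers close. It gives the time, the measured TCP pose, the force, the opening and the grip force at its end, in the units of the state.
- robot.get_obs(): the state, without advancing time (a new reading comes with each control period).
- robot.snapshot(name): name is "side" or "top"; returns a dict with "image" (384x512x3 uint8, red, green, blue), "z_map" (384x512 float32, m along the optical axis (not along the pixel's ray), 0 where there is no reading), "mtx" (3x3 intrinsics, pixels), "R" (3x3) and "t" (3): a world point X has camera coordinates R X + t. Camera axes: x right, y down, z forward; pixel columns grow to the right and rows downward; lengths in m; the calibration is good to about 2 mm. A picture is of the moment at which its call begins.
- robot.close_job(): hands the job in; it is judged then, once.
The state is a dict: "time": time; "joint_positions": joint angles; "qvel": joint speeds; "joint_torque": joint torques, N m; "tool_pos": TCP position; "ee_rot": TCP orientation; "wrist_force": force on the tool from outside, world axes, zero at the start; "wrist_torque": the same for the moment, N m; "width": finger opening in m; "finger_force": force on a finger pad.
Only numpy, scipy, OpenCV 4.12 (cv2) and the standard library are available. Lean on these libraries where they do the work, as an engineer would, in place of code of your own. Each camera call takes 0.05 s, during which the arm holds its last target. There are 200 camera calls.

## Working session

There is one attempt and no reset: what is moved stays moved. The work goes in short steps, Python scripts to look and compute and a tool call to move; the robot and the scene stay as the last step left them, time stands still between calls to the robot, and variables do not carry over. Pictures are saved under pics/ and viewed, at most 14 in all, crops included, and the job is handed in when it is done.

Besides the shell and the picture viewer there is one more tool, called after "Emit:" in YAML: its name, and indented under it one key for each argument. carry_out: Moves the arm, as the interface text tells. Its arguments: {"type":"object","properties":{"steps":{"type":"array","items":{"type":"array"}}},"required":["steps"]}

```bash
mkdir -p pics; ls; python3 - <<'E'
from bench import robot
import cv2,numpy as np
print(robot.get_obs())
for n in("top","side"):
    s=robot.snapshot(n); cv2.imwrite(f"pics/{n}0.png",s["image"][:,:,::-1]); np.savez(f"{n}0.npz",**s); print(n,s["mtx"],s["R"],s["t"])
E
```

```text
pics
{'time': 0.0, 'joint_positions': array([ 9.97914575e-01,  8.79634629e-02,  1.37223755e+00, -1.19262517e-05,
        1.68356963e+00, -1.03088919e-01]), 'qvel': array([ 0.00135636,  0.00044452,  0.00018214,  0.00023395,  0.00049863,
       -0.00094874]), 'joint_torque': array([ 4.70245013e-04, -3.40185320e+01, -3.02423716e+01,  7.16992049e-02,
        3.33896151e-02, -1.97139866e-04]), 'tool_pos': array([0.24869633, 0.48996033, 0.20430801]), 'ee_rot': array([-3.13942500e+00, -2.12338731e-04,  2.67179826e+00]), 'wrist_force': array([-0.35306501,  0.0732042 ,  0.12567591]), 'wrist_torque': array([ 0.04379608,  0.01453842, -0.00391799]), 'finger_force': 0.0, 'width': 0.0938831277269088}
top [[382.59354615   0.         263.33436248]
 [  0.         382.59354615 193.92866708]
 [  0.           0.           1.        ]] [[-0.01086618 -0.9999395   0.00170678]
 [-0.98989056  0.01051555 -0.1414429 ]
 [ 0.1414164  -0.00322647 -0.98994494]] [0.01061967 0.5694428  0.96921717]
side [[498.24362486   0.         250.30894712]
 [  0.         498.24362486 186.49228932]
 [  0.           0.           1.        ]] [[ 0.97347801 -0.22864641 -0.00783488]
 [-0.11726608 -0.46927755 -0.87522983]
 [ 0.19644142  0.85293575 -0.48364384]] [-0.5456931   0.1253772   1.25116685]
```

View pics/top0.png

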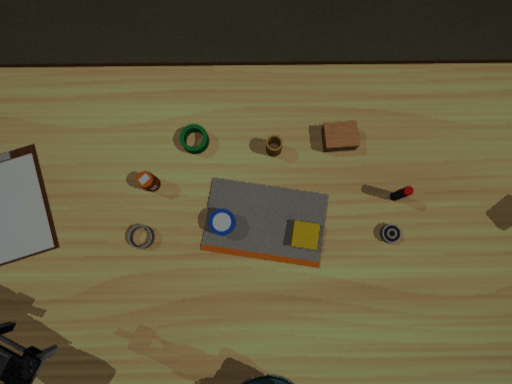

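View pics/side0.png

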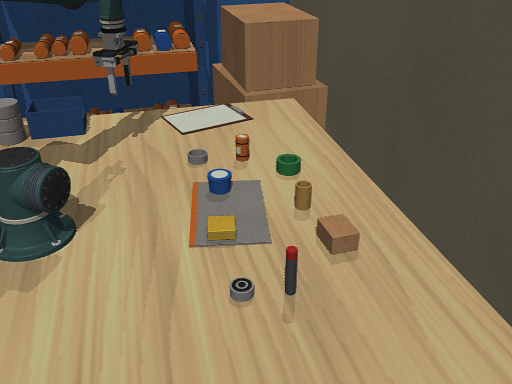

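The top view shows the tape (194,138), bush (274,146), carton (340,136), roller (148,181), sleeve (140,237), tub (221,222), tin (306,235), pin cap (408,191) and bearing (390,233). The side view agrees, with everything upright.

```bash
cat > h.py <<'E'
import numpy as np, cv2
def cloud(s):
    z=s["z_map"]; v,u=np.mgrid[:z.shape[0],:z.shape[1]]; K=s["mtx"]
    c=np.stack([(u-K[0,2])/K[0,0]*z,(v-K[1,2])/K[1,1]*z,z],-1)
    P=(c-s["t"])@s["R"]; P[z==0]=np.nan; return P
def ray(s,u,v,h):
    d=s["R"].T@np.array([(u-s["mtx"][0,2])/s["mtx"][0,0],(v-s["mtx"][1,2])/s["mtx"][1,1],1]); o=-s["R"].T@s["t"]
    return (o+d*(h-o[2])/d[2])
def topc(s,u,v,h,r=25,tol=.005):
    "circle centre (xy,radius) of points near height h around pixel"
    P=cloud(s); m=np.zeros(P.shape[:2],bool); m[max(0,v-r):v+r,max(0,u-r):u+r]=1
    m&=abs(P[...,2]-h)<tol
    q=P[m][:,:2].astype(np.float32)
    if len(q)<5: return None
    c,R=cv2.minEnclosingCircle(q); return np.round([*c,R,*np.median(q,0),*np.percentile(P[m][:,2],[5,95]),len(q)],4)
E
python3 - <<'E'
from h import *
s=dict(np.load("top0.npz"))
for n,u,v,h in [("tape",194,138,.04),("bush",274,146,.07),("carton",340,136,.05),("roller",148,181,.08),("sleeve",140,237,.028),("tub",221,222,.056),("tin",306,235,.034),("pin",408,191,.112),("bearing",390,233,.024)]:
    print(n,topc(s,u,v,h,tol=.006))
P=cloud(s); print("bench z",np.nanmedian(P[300:330,300:400,2]))
hsv=cv2.cvtColor(s["image"],cv2.COLOR_RGB2HSV)
m=cv2.inRange(hsv,(3,150,90),(14,255,255)); m[:225]=0; m[:,:190]=0; m[:,335:]=0;m[275:]=0
r=cv2.minAreaRect(np.argwhere(m)[:,::-1].astype(np.float32)); b=cv2.boxPoints(r); print(r)
print([np.round(ray(s,*p,.006)[:2],4) for p in b])
# board outline by corner fit
g=((hsv[...,1]<60)&(P[...,2]<.02)).astype(np.uint8); g[:170]=0;g[270:]=0;g[:,:195]=0;g[:,335:]=0
g=cv2.morphologyEx(g,cv2.MORPH_CLOSE,np.ones((25,25)))
c=max(cv2.findContours(g,0,2)[0],key=cv2.contourArea)
w=np.array([ray(s,*p,.006)[:2] for p in c[:,0].astype(float)],np.float32); print("board",cv2.minAreaRect(w))
y=cv2.inRange(hsv,(20,140,120),(32,255,255)); y[:205]=0;y[265:]=0;y[:,:280]=0;y[:,330:]=0
c=max(cv2.findContours(y,0,2)[0],key=cv2.contourArea)
w=np.array([ray(s,*p,.034)[:2] for p in c[:,0].astype(float)],np.float32); print("tin",cv2.minAreaRect(w))
E
```

```text
tape [7.280e-01 1.920e-01 3.830e-02 7.263e-01 1.910e-01 3.570e-02 4.250e-02
 3.370e+02]
bush [ 7.031e-01 -2.480e-02  2.230e-02  7.030e-01 -2.450e-02  6.510e-02
  7.160e-02  9.800e+01]
carton [ 7.293e-01 -2.056e-01  5.520e-02  7.286e-01 -2.053e-01  4.610e-02
  5.230e-02  8.570e+02]
roller [6.070e-01 3.080e-01 2.240e-02 6.076e-01 3.071e-01 7.610e-02 8.250e-02
 2.280e+02]
sleeve [4.632e-01 3.313e-01 3.230e-02 4.633e-01 3.296e-01 2.340e-02 3.040e-02
 1.540e+02]
tub [4.982e-01 1.129e-01 3.490e-02 4.981e-01 1.119e-01 5.300e-02 5.870e-02
 5.740e+02]
tin [ 4.625e-01 -1.029e-01  4.770e-02  4.632e-01 -1.036e-01  3.030e-02
  3.610e-02  7.100e+02]
pin [ 5.662e-01 -3.519e-01  1.220e-02  5.654e-01 -3.510e-01  1.083e-01
  1.135e-01  7.500e+01]
bearing [ 4.646e-01 -3.333e-01  2.650e-02  4.641e-01 -3.331e-01  2.090e-02
  2.660e-02  3.070e+02]
bench z -0.0006242358621947527
((259.6846008300781, 255.6027069091797), (119.2162857055664, 5.834724426269531), 8.530765533447266)
[array([0.4258, 0.1745]), array([0.441 , 0.1724]), array([ 0.3909, -0.1421]), array([ 0.3758, -0.1393])]
board ((0.5077713131904602, 0.00015270709991455078), (0.318489134311676, 0.18236418068408966), 80.8535385131836)
tin ((0.4615158438682556, -0.10433869063854218), (0.06597074121236801, 0.06465763598680496), 80.69542694091797)
```

Emit:
carry_out:
  steps:
    - [[-0.06,-0.01,0.0],-0.9,-1]
    - [[-0.12,-0.02,0.03],-1.8,-1]
    - [[-0.18,-0.03,0.06],-2.69,-1]
    - [[-0.22,-0.04,0.09],-2.69,-1]
    - [[-0.263,-0.045,0.106],-2.69,-1]
    - [[-0.263,-0.045,0.106],-2.69,-1]
    - [[-0.263,-0.045,0.106],-2.69,-1]

```text
time: 0.98
tool_pos: [0.4627, 0.3315, 0.0995]
ee_rot: [3.141, -0.001, 3.141]
wrist_force: [0.1, 0.0, 0.1]
width: 0.0939
finger_force: 0.0
```

Emit:
carry_out:
  steps:
    - [[0,0,0.05],0,-1]
    - [[0,0,0.085],0,-1]
    - [[0,0,0.094],0,-1]
    - [[0,0,0.094],0,-1]
    - [[0,0,0.094],0,0.6]
    - [[0,0,0.094],0,0.6]
    - [[0,0,0.094],0,0.6]
    - [[0,0,0.094],0,0.6]
    - [[0,0,0.094],0,0.6]
    - [[0,0,0.094],0,0.6]

```text
time: 2.22
tool_pos: [0.4636, 0.3315, 0.0063]
ee_rot: [3.141, 0.001, 3.141]
wrist_force: [-0.1, -0.1, 4.7]
width: 0.0636
finger_force: 30.0
```

Emit:
carry_out:
  steps:
    - [[0,0,-0.05],0,0.6]
    - [[0,0,-0.09],0,0.6]
    - [[0,-0.04,-0.09],0,0.6]
    - [[-0.01,-0.1,-0.09],0,0.6]
    - [[-0.01,-0.16,-0.09],0,0.6]
    - [[-0.017,-0.22,-0.09],0,0.6]
    - [[-0.017,-0.28,-0.09],0,0.6]
    - [[-0.017,-0.326,-0.09],0,0.6]
    - [[-0.017,-0.326,-0.09],0,0.6]
    - [[-0.017,-0.326,-0.09],0,0.6]

```text
time: 3.48
tool_pos: [0.4794, 0.0056, 0.0945]
ee_rot: [3.141, -0.002, 3.141]
wrist_force: [0.4, 0.4, -2.4]
width: 0.0635
finger_force: 30.0
```

```bash
python3 - <<'E'
from bench import robot
from h import *
for n in("top","side"):
    s=robot.snapshot(n); cv2.imwrite(f"pics/{n}1.png",s["image"][:,:,::-1])
o=robot.get_obs(); print(o["tool_pos"],o["width"],o["wrist_force"])
E
```

```text
[0.47969087 0.00637448 0.09491126] 0.06323728222126584 [ 0.37780653  0.68931807 -2.2720835 ]
```

View pics/side1.png

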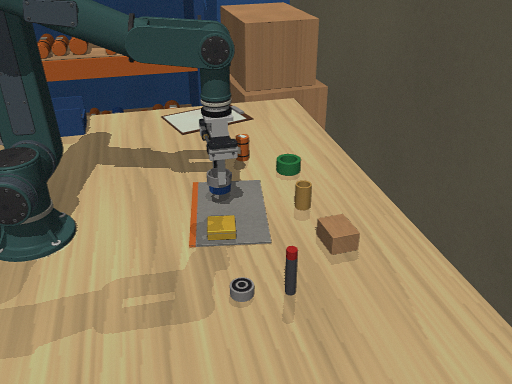

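The sleeve hangs in the gripper at (219,178), level, above the middle of the board. Next I lower it and release.

Emit:
carry_out:
  steps:
    - [[0,0,0.05],0,0.6]
    - [[0,0,0.073],0,0.6]
    - [[0,0,0.082],0,0.6]
    - [[0,0,0.083],0,0.6]
    - [[0,0,0.083],0,0.6]
    - [[0,0,0.083],0,-0.7]
    - [[0,0,0.083],0,-0.7]
    - [[0,0,0.083],0,-0.7]
    - [[0,0,0.035],0,-0.7]
    - [[0,0,-0.025],0,-0.7]

```text
time: 4.82
tool_pos: [0.4787, 0.0053, 0.1202]
ee_rot: [3.141, -0.004, 3.141]
wrist_force: [0.3, -0.5, 0.2]
width: 0.08
finger_force: 0.0
```

Emit:
carry_out:
  steps:
    - [[-0.06,-0.01,0],0,-0.5]
    - [[-0.12,-0.02,0],0,-0.5]
    - [[-0.18,-0.03,0],0,-0.5]
    - [[-0.223,-0.03,0],0,-0.5]
    - [[-0.223,-0.03,0],0,-0.5]
    - [[-0.223,-0.03,0],0,-0.5]

```text
time: 5.58
tool_pos: [0.7024, -0.0248, 0.1201]
ee_rot: [3.141, -0.001, 3.141]
wrist_force: [-0.8, 0.8, -0.8]
width: 0.0709
finger_force: 0.0
```

```bash
python3 - <<'E'
from bench import robot
from h import *
s=robot.snapshot("top"); cv2.imwrite("pics/top2.png",s["image"][:,:,::-1]); P=cloud(s)
o=robot.get_obs(); print(o["tool_pos"],o["width"])
# sleeve on board: seek near (0.48,.005)
m=(abs(P[...,0]-.48)<.05)&(abs(P[...,1]-.005)<.05)&(abs(P[...,2]-.034)<.006)
q=P[m][:,:2].astype(np.float32); print(len(q),cv2.minEnclosingCircle(q))
E
```

```text
[ 0.70224346 -0.02476081  0.12084764] 0.07053723270371781
0 ((0.0, 0.0), 0.0)
```

Emit:
carry_out:
  steps:
    - [[0,0,0.05],0,-0.5]
    - [[0,0,0.08],0,-0.5]
    - [[0,0,0.087],0,-0.5]
    - [[0,0,0.087],0,-0.5]
    - [[0,0,0.087],0,0.8]
    - [[0,0,0.087],0,0.8]
    - [[0,0,0.087],0,0.8]
    - [[0,0,0.087],0,0.8]
    - [[0,0,0.04],0,0.8]
    - [[0,0,0],0,0.8]

```text
time: 6.88
tool_pos: [0.7023, -0.0248, 0.12]
ee_rot: [3.141, -0.003, 3.141]
wrist_force: [0.7, -0.0, -3.0]
width: 0.0427
finger_force: 30.0
```

Emit:
carry_out:
  steps:
    - [[0,0,0],0,0.8]
    - [[0.03,0,0],0,0.8]
    - [[0.07,0,0],0,0.8]
    - [[0.1,0,0],0,0.8]
    - [[0.1,0,0],0,0.8]
    - [[0.1,0,0],0,0.8]

```text
time: 7.62
tool_pos: [0.6027, -0.0247, 0.1186]
ee_rot: [3.141, -0.002, 3.141]
wrist_force: [1.1, -0.0, -3.1]
width: 0.0426
finger_force: 30.0
```

```bash
python3 - <<'E'
from bench import robot
from h import *
o=robot.get_obs(); print(o["tool_pos"],o["width"],o["wrist_force"])
for n in("top","side"):
    s=robot.snapshot(n); cv2.imwrite(f"pics/{n}3.png",s["image"][:,:,::-1]); P=cloud(s); np.savez(n+"3.npz",**s)
    for h in(.034,):
        m=(abs(P[...,0]-.48)<.045)&(abs(P[...,1]-.005)<.045)&(abs(P[...,2]-h)<.006)
        q=P[m][:,:2].astype(np.float32); print(n,len(q),cv2.minEnclosingCircle(q))
a=cv2.resize(cv2.imread("pics/side3.png")[130:250,150:350],None,fx=2,fy=2);b=cv2.resize(cv2.imread("pics/top3.png")[160:280,180:380],None,fx=2,fy=2)
cv2.imwrite("pics/c3.png",np.hstack([a,b]))
E
```

```text
[ 0.60273153 -0.02471382  0.11862821] 0.04262398046184087 [ 1.05864879 -0.02455293 -3.0814375 ]
top 50 ((0.4933270215988159, 0.0048425765708088875), 0.027826713398098946)
side 157 ((0.4802621603012085, 0.0029779348988085985), 0.03461240977048874)
```

View pics/c3.png

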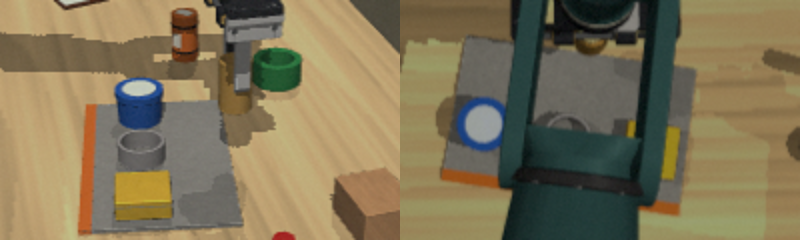

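The crop shows the sleeve standing between tub and tin at about (0.480, 0.004), with the bush upright in the jaws. I'll bring the bush over and insert it.

Emit:
carry_out:
  steps:
    - [[0.06,0.015,0],0,0.8]
    - [[0.11,0.03,0],0,0.8]
    - [[0.1235,0.03,0],0,0.8]
    - [[0.1235,0.03,0],0,0.8]
    - [[0.1235,0.03,0.03],0,0.8]
    - [[0.1235,0.03,0.045],0,0.8]
    - [[0.1235,0.03,0.055],0,0.8]
    - [[0.1235,0.03,0.06],0,0.8]
    - [[0.1235,0.03,0.06],0,0.8]

```text
time: 8.85
tool_pos: [0.4798, 0.0052, 0.0605]
ee_rot: [3.142, 0.0, 3.141]
wrist_force: [-0.1, 0.2, -2.4]
width: 0.0427
finger_force: 30.0
```

Emit:
carry_out:
  steps:
    - [[0,0,0.01],0,0.8]
    - [[0,0,0.017],0,0.8]
    - [[0,0,0.02],0,0.8]
    - [[0,0,0.02],0,0.8]
    - [[0,0,0.02],0,-0.1]
    - [[0,0,0.02],0,-0.3]
    - [[0,0,0.02],0,-0.3]
    - [[0,0,-0.03],0,-0.3]
    - [[0,0,-0.08],0,-0.3]
    - [[0,0,-0.1],0,-0.3]

```text
time: 10.1
tool_pos: [0.4813, 0.0051, 0.1645]
ee_rot: [-3.141, 0.007, 3.141]
wrist_force: [-0.2, 0.2, -0.7]
width: 0.0611
finger_force: 0.0
```

Emit:
carry_out:
  steps:
    - [[-0.01,-0.06,0],0,-0.3]
    - [[-0.03,-0.12,0],0,-0.3]
    - [[-0.04,-0.18,0],0,-0.3]
    - [[-0.06,-0.24,0],0,-0.3]
    - [[-0.07,-0.3,0],0,-0.3]
    - [[-0.0865,-0.357,0],0,-0.3]
    - [[-0.0865,-0.357,0],0,-0.3]
    - [[-0.0865,-0.357,0],0,-0.3]

```text
time: 11.1
tool_pos: [0.5658, -0.3514, 0.16]
ee_rot: [3.14, -0.001, 3.141]
wrist_force: [0.9, 0.1, 1.1]
width: 0.0607
finger_force: 0.0
```

```bash
python3 - <<'E'
from bench import robot
from h import *
o=robot.get_obs(); print(o["tool_pos"],o["width"])
for n in("top","side"):
    s=robot.snapshot(n); cv2.imwrite(f"pics/{n}4.png",s["image"][:,:,::-1]); P=cloud(s)
    for x,y,h,r in((.48,.005,.034,.045),(.48,.005,.076,.035)):
        m=(abs(P[...,0]-x)<r)&(abs(P[...,1]-y)<r)&(abs(P[...,2]-h)<.006)
        q=P[m][:,:2].astype(np.float32); print(n,h,len(q),cv2.minEnclosingCircle(q))
a=cv2.resize(cv2.imread("pics/side4.png")[160:310,150:350],None,fx=2,fy=2);b=cv2.resize(cv2.imread("pics/top4.png")[150:300,210:410],None,fx=2,fy=2)
cv2.imwrite("pics/c4.png",np.hstack([a,b]))
E
```

```text
[ 0.5657937  -0.35143263  0.15996095] 0.060740439132492996
top 0.034 145 ((0.48068687319755554, 0.0059054200537502766), 0.03184607997536659)
top 0.076 96 ((0.47886189818382263, 0.0051518953405320644), 0.021881474182009697)
side 0.034 149 ((0.4772947132587433, 0.0004378267331048846), 0.03394147753715515)
side 0.076 104 ((0.47717612981796265, 0.00314569310285151), 0.023622436448931694)
```

View pics/c4.png

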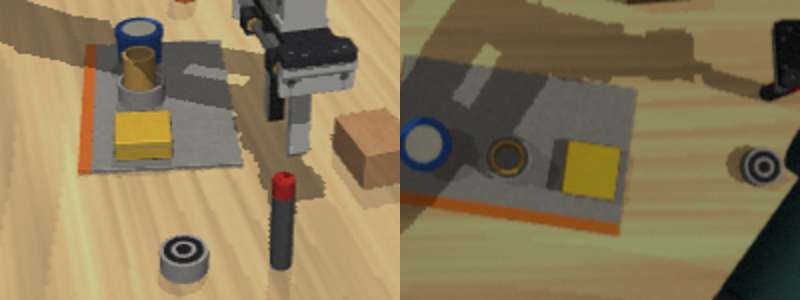

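The bush is nested in the sleeve, with its top centre at about (0.479, 0.005). The fingers are above the pin's red cap.

Emit:
carry_out:
  steps:
    - [[0,0,0.05],0,-0.3]
    - [[0,0,0.075],0,-0.3]
    - [[0,0,0.08],0,-0.3]
    - [[0,0,0.08],0,1]
    - [[0,0,0.08],0,1]
    - [[0,0,0.08],0,1]
    - [[0,0,0.08],0,1]
    - [[0,0,0.08],0,1]
    - [[0,0,0.03],0,1]
    - [[0,0,-0.02],0,1]

```text
time: 12.45
tool_pos: [0.565, -0.3512, 0.1793]
ee_rot: [3.139, -0.004, 3.141]
wrist_force: [0.4, 0.0, -1.5]
width: 0.0236
finger_force: 30.0
```

Emit:
carry_out:
  steps:
    - [[0,0,-0.005],0,1]
    - [[0.01,0.04,-0.005],0,1]
    - [[0.03,0.1,-0.005],0,1]
    - [[0.04,0.16,-0.005],0,1]
    - [[0.06,0.22,-0.005],0,1]
    - [[0.08,0.28,-0.005],0,1]
    - [[0.087,0.33,-0.005],0,1]
    - [[0.087,0.3565,-0.005],0,1]
    - [[0.087,0.3565,-0.005],0,1]
    - [[0.087,0.3565,-0.005],0,1]

```text
time: 13.7
tool_pos: [0.4784, 0.0041, 0.1839]
ee_rot: [-3.141, -0.003, 3.141]
wrist_force: [0.8, -0.3, -2.5]
width: 0.0232
finger_force: 30.0
```

```bash
python3 - <<'E'
from bench import robot
from h import *
o=robot.get_obs(); print(o["tool_pos"],o["width"],o["wrist_force"])
s=robot.snapshot("side"); cv2.imwrite("pics/c5.png",cv2.resize(s["image"][90:250,140:320,::-1],None,fx=3,fy=3))
E
```

```text
[0.47840283 0.00412106 0.18390269] 0.0232275893269686 [ 0.78667102 -0.32944623 -2.46273737]
```

View pics/c5.png

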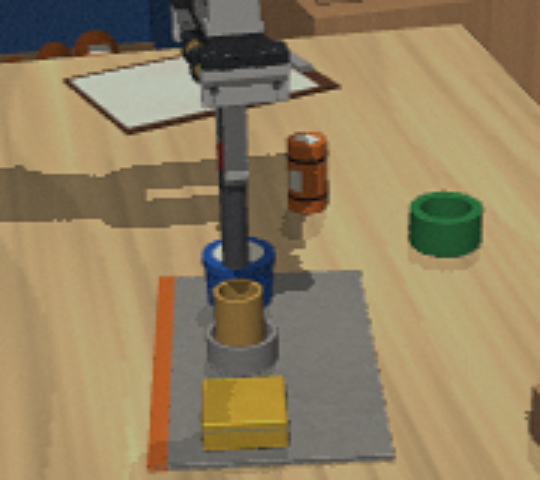

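The pin hangs vertical, with its foot at about (235,268) in the crop and the bush mouth at (239,288), so they line up within about 2 mm.

Emit:
carry_out:
  steps:
    - [[-0.001,0.001,0],0,1]
    - [[-0.001,0.001,0.015],0,1]
    - [[-0.001,0.001,0.025],0,1]
    - [[-0.001,0.001,0.035],0,1]
    - [[-0.001,0.001,0.045],0,1]
    - [[-0.001,0.001,0.055],0,1]
    - [[-0.001,0.001,0.055],0,1]

```text
time: 14.62
tool_pos: [0.4793, 0.0059, 0.1293]
ee_rot: [3.141, -0.002, 3.141]
wrist_force: [-0.1, -0.1, -2.3]
width: 0.0234
finger_force: 30.0
```

Emit:
carry_out:
  steps:
    - [[0,0,0.02],0,1]
    - [[0,0,0.037],0,1]
    - [[0,0,0.042],0,1]
    - [[0,0,0.0425],0,1]
    - [[0,0,0.0425],0,0.3]
    - [[0,0,0.0425],0,0]
    - [[0,0,0.0425],0,0]
    - [[0,0,0],0,0]
    - [[0,0,-0.04],0,-0.5]
    - [[0,0,-0.04],0,-1]

```text
time: 15.88
tool_pos: [0.4825, 0.0055, 0.1748]
ee_rot: [-3.141, 0.009, 3.141]
wrist_force: [-0.5, 0.2, -1.1]
width: 0.0639
finger_force: 0.0
```

Emit:
carry_out:
  steps:
    - [[0,-0.06,0],0,-0.7]
    - [[0.015,-0.12,0],0,-0.7]
    - [[0.015,-0.18,0],0,-0.7]
    - [[0.015,-0.24,0],0,-0.7]
    - [[0.0155,-0.3,0.03],0,-0.7]
    - [[0.0155,-0.3385,0.07],0,-0.7]
    - [[0.0155,-0.3385,0.1],0,-0.7]
    - [[0.0155,-0.3385,0.1],0,-0.7]

```text
time: 16.88
tool_pos: [0.4617, -0.331, 0.0656]
ee_rot: [3.135, -0.007, 3.14]
wrist_force: [0.5, -0.1, 0.5]
width: 0.08
finger_force: 0.0
```

```bash
python3 - <<'E'
from bench import robot
from h import *
o=robot.get_obs(); print(o["tool_pos"],o["width"])
for n in("top","side"):
    s=robot.snapshot(n); cv2.imwrite(f"pics/{n}6.png",s["image"][:,:,::-1]); P=cloud(s)
    for x,y,h,r in((.48,.005,.034,.045),(.48,.005,.076,.035),(.48,.005,.118,.035)):
        m=(abs(P[...,0]-x)<r)&(abs(P[...,1]-y)<r)&(abs(P[...,2]-h)<.006)
        q=P[m][:,:2].astype(np.float32); print(n,h,len(q),cv2.minEnclosingCircle(q))
a=cv2.resize(cv2.imread("pics/side6.png")[160:310,150:350],None,fx=2,fy=2);b=cv2.resize(cv2.imread("pics/top6.png")[150:300,210:410],None,fx=2,fy=2)
cv2.imwrite("pics/c6.png",np.hstack([a,b]))
E
```

```text
[ 0.46169024 -0.33101971  0.06556756] 0.08004840267333753
top 0.034 142 ((0.48060765862464905, 0.005959270056337118), 0.031788963824510574)
top 0.076 101 ((0.4789908528327942, 0.005256099626421928), 0.021922094747424126)
top 0.118 76 ((0.4802071750164032, 0.005199303384870291), 0.011788279749453068)
side 0.034 43 ((0.4594281017780304, 0.003409809432923794), 0.02395952120423317)
side 0.076 40 ((0.46315452456474304, 0.006588575430214405), 0.018746446818113327)
side 0.118 22 ((0.47671401500701904, 0.005536952987313271), 0.012914436869323254)
```

View pics/c6.png

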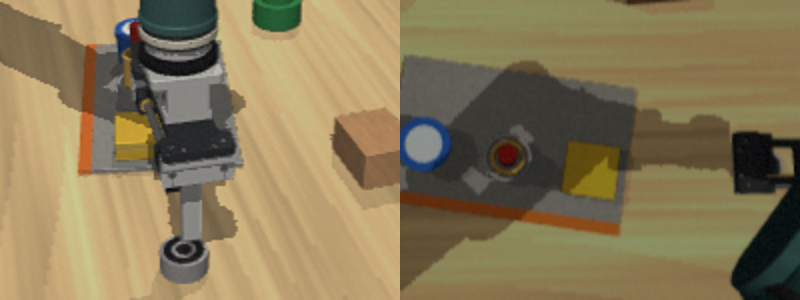

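The pin is nested, with all three axes within 2 mm of (0.480, 0.005). The fingers are over the bearing.

Emit:
carry_out:
  steps:
    - [[0,0,0],0,-0.7]
    - [[0,0,0.04],0,-0.7]
    - [[0,0,0.06],0,-0.7]
    - [[0,0,0.065],0,-0.7]
    - [[0,0,0.065],0,0.8]
    - [[0,0,0.065],0,0.8]
    - [[0,0,0.065],0,0.8]
    - [[0,0,0.065],0,0.8]
    - [[0,0,0.065],0,0.8]
    - [[0,0,0.065],0,0.8]

```text
time: 18.23
tool_pos: [0.4651, -0.3335, 0.0067]
ee_rot: [-3.14, 0.002, 3.141]
wrist_force: [-0.8, 0.3, 6.0]
width: 0.0514
finger_force: 30.0
```

Emit:
carry_out:
  steps:
    - [[0,0,-0.05],0,0.8]
    - [[0,0,-0.1],0,0.8]
    - [[0,0.06,-0.1],0,0.8]
    - [[0.001,0.12,-0.1],0,0.8]
    - [[0.001,0.18,-0.1],0,0.8]
    - [[0.001,0.23,-0.1],0,0.8]
    - [[0.001,0.23,-0.1],0,0.8]
    - [[0.001,0.23,-0.07],0,0.8]
    - [[0.001,0.23,-0.06],0,0.8]
    - [[0.001,0.23,-0.06],0,0.8]

```text
time: 19.48
tool_pos: [0.4625, -0.1032, 0.0642]
ee_rot: [3.141, -0.003, 3.14]
wrist_force: [-0.1, -0.1, -0.7]
width: 0.0514
finger_force: 30.0
```

Emit:
carry_out:
  steps:
    - [[0,0,0.012],0,0.8]
    - [[0,0,0.02],0,0.8]
    - [[0,0,0.0235],0,0.8]
    - [[0,0,0.0235],0,0.8]
    - [[0,0,0.0235],0,-0.3]
    - [[0,0,0.0235],0,-0.5]
    - [[0,0,0.0235],0,-0.5]
    - [[0,0,-0.02],0,-0.5]
    - [[0,0,-0.07],0,-0.5]
    - [[0,0,-0.1],0,-0.5]

```text
time: 20.72
tool_pos: [0.4645, -0.1031, 0.1687]
ee_rot: [-3.14, 0.004, 3.141]
wrist_force: [0.5, 0.7, 0.0]
width: 0.0706
finger_force: 0.0
```

Emit:
carry_out:
  steps:
    - [[-0.02,0.05,0],0,-0.5]
    - [[-0.04,0.105,0],0,-0.5]
    - [[-0.06,0.16,0],0,-0.5]
    - [[-0.08,0.215,0],0,-0.5]
    - [[-0.1,0.27,0],0,-0.5]
    - [[-0.12,0.32,0],0,-0.5]
    - [[-0.13,0.37,0.02],0,-0.5]
    - [[-0.144,0.411,0.044],0,-0.5]
    - [[-0.144,0.411,0.044],0,-0.5]
    - [[-0.144,0.411,0.044],0,-0.5]

```text
time: 21.98
tool_pos: [0.6077, 0.3077, 0.1217]
ee_rot: [-3.141, 0.0, 3.141]
wrist_force: [0.4, -0.1, 0.6]
width: 0.0709
finger_force: 0.0
```

```bash
python3 - <<'E'
from bench import robot
from h import *
o=robot.get_obs(); print(o["tool_pos"],o["width"])
for n in("top","side"):
    s=robot.snapshot(n); cv2.imwrite(f"pics/{n}7.png",s["image"][:,:,::-1]); P=cloud(s)
    for x,y,h,r in((.4625,-.103,.058,.045),(.607,.308,.08,.035)):
        m=(abs(P[...,0]-x)<r)&(abs(P[...,1]-y)<r)&(abs(P[...,2]-h)<.006)
        q=P[m][:,:2].astype(np.float32); print(n,h,len(q),cv2.minEnclosingCircle(q))
a=cv2.resize(cv2.imread("pics/side7.png")[110:260,150:350],None,fx=2,fy=2);b=cv2.resize(cv2.imread("pics/top7.png")[130:280,120:320],None,fx=2,fy=2)
cv2.imwrite("pics/c7.png",np.hstack([a,b]))
E
```

```text
[0.60768414 0.30774858 0.12170308] 0.07088765747494212
top 0.058 321 ((0.4635843336582184, -0.10227634012699127), 0.025881120935082436)
top 0.08 91 ((0.6069552898406982, 0.3077360689640045), 0.021590007469058037)
side 0.058 226 ((0.46418169140815735, -0.10476204752922058), 0.029527178034186363)
side 0.08 83 ((0.6065825819969177, 0.3054657280445099), 0.024817630648612976)
```

View pics/c7.png

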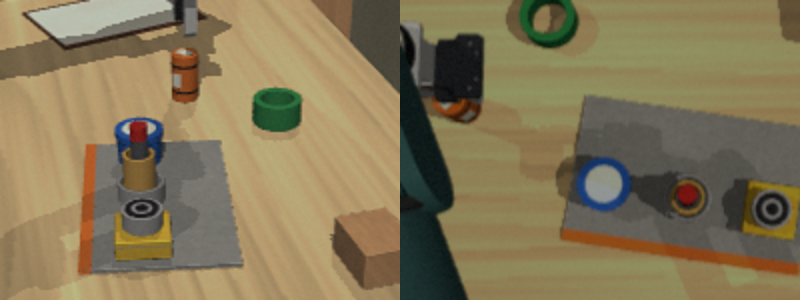

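The bearing sits centred on the tin and the roller is under the gripper. I'll grasp and move it.

Emit:
carry_out:
  steps:
    - [[0,0,0.05],0,-0.5]
    - [[0,0,0.078],0,-0.5]
    - [[0,0,0.085],0,-0.5]
    - [[0,0,0.085],0,0.8]
    - [[0,0,0.085],0,0.8]
    - [[0,0,0.085],0,0.8]
    - [[0,0,0.085],0,0.8]
    - [[0,0,0.085],0,0.8]
    - [[0,0,0.04],0,0.8]
    - [[0,0,0.0],0,0.8]

```text
time: 23.32
tool_pos: [0.6066, 0.3079, 0.1206]
ee_rot: [-3.14, -0.003, 3.141]
wrist_force: [1.2, 0.8, -2.2]
width: 0.0435
finger_force: 30.0
```

Emit:
carry_out:
  steps:
    - [[0.01,-0.05,0],0,0.8]
    - [[0.02,-0.1,0],0,0.8]
    - [[0.03,-0.15,0],0,0.8]
    - [[0.037,-0.2065,0],0,0.8]
    - [[0.037,-0.2065,0],0,0.8]
    - [[0.037,-0.2065,0],0,0.8]
    - [[0.037,-0.2065,0.04],0,0.8]
    - [[0.037,-0.2065,0.065],0,0.8]
    - [[0.037,-0.2065,0.065],0,0.8]
    - [[0.037,-0.2065,0.065],0,0.8]

```text
time: 24.58
tool_pos: [0.5713, 0.1028, 0.0574]
ee_rot: [3.141, 0.001, -3.14]
wrist_force: [0.4, -0.2, -3.3]
width: 0.0435
finger_force: 30.0
```

Emit:
carry_out:
  steps:
    - [[0,0,0.008],0,0.8]
    - [[0,0,0.0125],0,0.8]
    - [[0,0,0.0145],0,0.8]
    - [[0,0,0.0145],0,0.8]
    - [[0,0,0.0145],0,0]
    - [[0,0,0.0145],0,-0.4]
    - [[0,0,0.0145],0,-0.4]
    - [[0,0,-0.04],0,-0.4]
    - [[0,0,-0.1],0,-0.4]
    - [[0,0,-0.12],0,-0.4]

```text
time: 25.82
tool_pos: [0.5727, 0.1019, 0.1818]
ee_rot: [3.141, 0.008, 3.141]
wrist_force: [0.2, -0.3, 1.0]
width: 0.0656
finger_force: 0.0
```

Emit:
carry_out:
  steps:
    - [[0.02,0.05,0],0,-0.4]
    - [[0.04,0.1,0],0,-0.4]
    - [[0.06,0.15,0],0,-0.4]
    - [[0.08,0.2,0],0,-0.4]
    - [[0.1,0.25,0],0,-0.4]
    - [[0.12,0.3,0],0,-0.4]
    - [[0.12,0.3,0],0,-0.4]
    - [[0.12,0.3,0],0,-0.4]

```text
time: 26.82
tool_pos: [0.4508, 0.4013, 0.1762]
ee_rot: [-3.141, -0.0, 3.142]
wrist_force: [-0.1, 0.4, -0.1]
width: 0.0653
finger_force: 0.0
```

```bash
python3 - <<'E'
from bench import robot
from h import *
o=robot.get_obs(); print(o["tool_pos"],o["time"])
s=robot.snapshot("top"); P=cloud(s); C={}
for n,x,y,h,r in(("sleeve",.48,.005,.034,.045),("bush",.48,.005,.076,.035),("pin",.48,.005,.118,.035),("bearing",.4625,-.103,.058,.045),("roller",.57,.1,.086,.045),("tub",.498,.113,.056,.045),("tape",.728,.192,.04,.05),("carton",.729,-.2056,.05,.07)):
    m=(abs(P[...,0]-x)<r)&(abs(P[...,1]-y)<r)&(abs(P[...,2]-h)<.006)
    q=P[m][:,:2].astype(np.float32); C[n]=np.array(cv2.minEnclosingCircle(q)[0]); print(n,len(q),C[n])
a=-.163; print("roller in tub",np.array([[np.cos(a),np.sin(a)],[-np.sin(a),np.cos(a)]])@(C["roller"]-C["tub"]))
i=robot.snapshot("side")["image"][:,:,::-1]
cv2.imwrite("pics/c8.png",np.hstack([cv2.resize(i[140:280,150:350],None,fx=2,fy=2),cv2.resize(s["image"][140:280,140:340,::-1],None,fx=2,fy=2)]))
E
```

```text
[0.45075846 0.4013169  0.1761629 ] 26.825
sleeve 145 [0.4808329  0.00559298]
bush 98 [0.47898868 0.00527347]
pin 77 [0.48008287 0.00520561]
bearing 321 [ 0.4632366  -0.10246014]
roller 230 [0.57004499 0.10191356]
tub 574 [0.49808913 0.11304227]
tape 334 [0.72811288 0.19171712]
carton 861 [ 0.72958487 -0.20530425]
roller in tub [0.07280804 0.00069573]
```

View pics/c8.png

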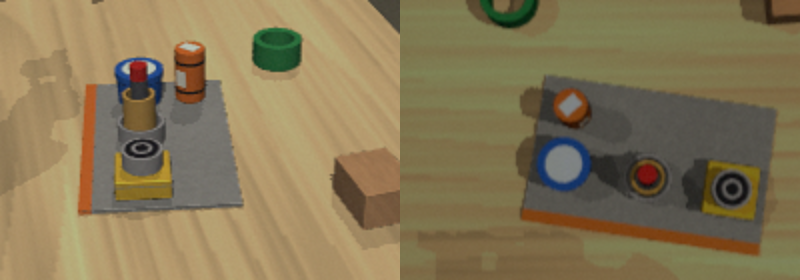

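The crop shows everything in place. The roller (189,72 in the side half) is straight behind the tub, 73 mm centre to centre. The stack and bearing are centred, and the tape and carton have not moved.

```bash
python3 -c "
from bench import robot
print(robot.close_job())"
```

```text
the job is handed in; nothing more can be done
None
```

I set out the kit as asked and handed the job in at about 27 s; the hand-in call gave no verdict, but the last images showed every part in place and the tape and carton unmoved.

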